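Set the screw feeder's amplitude lever to its third click and start it

ROBOT

A 6-joint arm with a two-finger parallel gripper is mounted at the origin on the work surface. World frame = base frame: x ahead of the robot, y to its left, z up, the work surface at z = 0. Lengths are in mm, angles in rad, forces in N, time in s.
With the tool pointing down it reaches from about 275 to 750 mm from the base axis. Payload 10.2 kg.
Tool frame: the origin (TCP) lies on the centre line of the jaws, within the pads' length; the fingertips stand tcp_to_tips ahead of it and the grasp point (between the pads) lies 11 mm behind it (tcp_to_tips is the distance from the TCP to the fingertips, in mm); z points along the fingers, y is the direction in which the jaws open and shut (so a half turn about z gives the same grasp; the last joint's range is limited). The gripper opens to 88 mm and grips with 3 to 60 N. Pads are 18 mm wide; open, the fingers measure 123 mm over their backs; the gripper's body (75 mm by 187 mm) begins 45 mm behind the grasp point.
Start: joints at [1.04, 0.313, 1.498, -0, 1.331, -0.223], TCP at [159.068, 500.328, 246.72] pointing down, gripper open.
Joint ranges: [-2.94, 2.94], [-0.97, 2.17], [0.19, 2.56], [-1.23, 4.37], [0.02, 3.11], [-2.88, 2.88]. Speed limits (rad/s): [2.39, 2.39, 3.01, 3.14, 3.14, 3.14].

INTERFACE

Orientations are given as a rotation vector (axis times angle).
In Python, from rig import observe, read_camera, camera_params, job_done, tcp_to_tips gives the robot as it stands.
- The arm moves only by the tool send_rows, never from a script. Its argument "deltas" is a list of rows, each an object of numbers: "wx", "wy", "wz": the turn, a rotation vector about the tool's x, y, z in rad; "dx", "dy", "dz": the shift along the tool's x, y, z in mm; "gripper": the finger opening in mm, from 0 to 88.1. A call has 1 to 10 rows; each row is the pose to reach, as a shift and turn from the pose commanded when the call began, along the tool's axes at that moment; what a row does not reach only later rows make up. A row lasts 1/12 s, in which the tool goes at most 41.7 mm and 7.16 degrees, less where a joint would pass 70% of its speed; a pose out of reach is approached as far as the arm can. A call with a gripper value outside its range is refused whole. The fingers move at their own pace and stop on an object; "force" is the grip in N (left out, the last holds). Time passes only in rows, so rows that repeat a pose let the fingers close. It gives the time, the measured TCP pose, the force and the opening at its end, in the units of the state.
- observe(): the state, without advancing time (a new reading comes with each control period).
- read_camera(name): name is "scene" or "top"; returns the picture (400x640x3 uint8, red, green, blue); there is no depth.
- camera_params(name): a dict with "K" (3x3 intrinsics, pixels), "R" (3x3) and "t" (3): a world point X has camera coordinates R X + t. Camera axes: x right, y down, z forward; pixel columns grow to the right and rows downward; lengths in mm; the calibration is good to about 2 mm. A picture is of the moment at which its call begins. camera_params takes no time and is no camera call.
- job_done(): hands the job in, once; it reports no verdict.
The state is a dict: "t": time; "joint_positions": joint angles; "qvel": joint speeds; "joint_torque": joint torques, N m; "tool_pos": TCP position; "orientation": TCP orientation; "ft_force": force on the tool from outside, world axes, zero at the start; "ft_torque": the same for the moment, N m; "opening": finger opening in mm.
Only numpy, scipy, OpenCV 4.12 (cv2) and the standard library are available. Lean on these libraries where they do the work, as an engineer would, in place of code of your own. Each camera call takes 0.05 s, during which the arm holds its last target.

TASK

Set the bowl feeder for the next batch of screws: with a fingertip, push the amplitude lever on the grey control box away from its zero end, click by click, and leave it sitting in the third notch counted from zero (zero itself not counted), without ever running past it; then press the low round start key fully down and let it come back up. Only push: do not pinch or strain the lever, do not start the feeder before the lever is in its notch, and do not press the mushroom stop. Leave the sample bolt standing on the box and the loose things on the bench where they are.

Things in the scene. Friction and masses are not known exactly. Their poses are not given: they have to be found in the camera images.
- console: Feeder control box, grey sheet metal, 200 (x) x 180 (y) x 85 mm high, fixed, turned up to 25 degrees either way. Origin: centre of its underside, on the bench. x points away from the operator's edge, y left, z up. Level top panel 85 mm up; on it the lever's slot along x at y = +45 mm, with six black marks (one per notch, shortest at zero), the two keys and the sample bolt (near x = 65, y = 0 mm).
- lever (a joint): Amplitude lever, slides along the box's +x only. Value in m: 0 at the zero stop (nearest the operator), 0.060 at the far stop. Notches at 0, then first 0.012, second 0.024, third 0.036, fourth 0.048, fifth 0.060. About 5 N climbs out of a notch; 6 mm on the push has faded and the lever jumps by itself into the next notch, and stays. Starts at zero or in the first notch (seldom between).
- lever_grip (a point): Centre of the top face of the lever's black grip block, 20 (x) x 32 (y) x 22 mm high, on a thin steel blade through the slot. The block spans 16 to 38 mm above the panel (101 to 123 mm above the bench), its faces 10 mm either way along x, 16 mm along y. Axes as those of the box. At value 0 it is at x = -32, y = +45 mm on the box.
- start (a joint): Start key travel in m: 0 up, 0.006 fully down; it needs about 1.5 N to begin and 5 N to be fully down, and springs back up when released.
- start_top (a point): Centre of the top of the start key: low flat black round cap 26 mm across in an aluminium collar 42 mm across, at x = -45, y = -45 mm on the box (the key nearer the operator). Its top is 22 mm above the panel (107 mm above the bench), the collar's 12 mm, so the cap is still 4 mm proud when fully down.
- stop (a joint): Mushroom stop travel in m: 0 up, 0.005 fully down (6 N to begin, 13 N down). Not to be pressed.
- stop_top (a point): Centre of the top of the mushroom stop: domed black head 40 mm across, its top 37 mm above the panel, at x = +50, y = -45 mm on the box (the key farther from the operator).
- sample_bolt: Loose steel hex bolt, 20 mm across the head, 48 mm high, standing on its head on the control box's panel. Origin at the centre of its underside, z up. To be left standing.
- screwdriver: Loose screwdriver, 200 mm long, black handle 26 mm thick, lying left of the control box. Origin under its middle. Leave alone.
- wrench: Loose steel wrench, 180 mm long, lying right of the control box. Origin under its middle. Leave alone.
- tbolt0: Loose steel T-bolt, 65 mm long, 26 mm square plate head, lying in front of the control box (left one). Leave alone.
- tbolt1: The same, the right one. Leave alone.
- loose_bin: Loose red open-fronted stacking bin 160 x 102 x 75 mm with screws, on the left of the bench. Leave alone.
- carton: Loose cardboard carton 110 x 75 x 55 mm, at the front left. Leave alone.
- paste_jar: Loose pale jar with a black cap, 60 mm across, 65 mm high, at the front right. Leave alone.

How it is judged:
By the outcome, as a careful person would: the job done as asked, in the order asked, and still so for the second after the job is handed in, with the robot touching nothing.
It also fails if it takes over 51 s, if anything falls off the work surface, if the arm or the gripper's body presses on something with over 40 N, if the wrist force passes 120 N, or if a joint passes its speed limit or range.

## Working session

There is one attempt and no reset: what is moved stays moved. The work goes in short steps, Python scripts to look and compute and a tool call to move; the robot and the scene stay as the last step left them, time stands still between calls to the robot, and variables do not carry over. Pictures are saved under pics/ and viewed, and the job is handed in when it is done.

Besides the shell and the picture viewer there is one more tool, called after "Call:" by a JSON object that holds its "fn" and its "kwargs", one argument or row to a line. send_rows: Moves the arm, as the interface text tells. Its arguments: {"type":"object","properties":{"deltas":{"type":"array"},"force":{"type":"number"}},"required":["deltas"]}

```bash
mkdir -p pics; python3 - <<'E'
from rig import *
import rig,cv2,numpy as np
print(observe()); print(tcp_to_tips if not callable(tcp_to_tips) else tcp_to_tips())
for n in("scene","top"):
    im=read_camera(n); cv2.imwrite(f"pics/{n}0.png",im[:,:,::-1]); 
    p=camera_params(n); print(n,p)
E
```

```text
{'t': 0.0, 'joint_positions': array([ 1.03957475e+00,  3.13430713e-01,  1.49841349e+00, -2.26984459e-06,
        1.33098408e+00, -2.23376605e-01]), 'qvel': array([ 1.76999822e-03, -7.32911305e-05, -1.59705392e-04, -4.10242804e-04,
       -1.26664364e-03, -4.20123343e-04]), 'joint_torque': array([-2.28802642e-04, -4.02206612e+01, -2.52271861e+01,  6.94229873e-02,
        3.52584897e-02, -1.08205813e-04]), 'tool_pos': array([158.96086327, 500.11900678, 246.17980754]), 'orientation': array([-4.81584174e-01, -3.10400236e+00,  1.80542044e-03]), 'ft_force': array([ 0.8601963 , -0.21541075, -0.05970179]), 'ft_torque': array([ 0.01294846, -0.03433002, -0.05987466]), 'opening': 88.09723386336981}
8.0
scene {'K': array([[423.34250368,   0.        , 317.43498381],
       [  0.        , 423.34250368, 199.12052365],
       [  0.        ,   0.        ,   1.        ]]), 'R': array([[ 0.86316608,  0.50491171,  0.00291301],
       [ 0.33886819, -0.57501202, -0.7446674 ],
       [-0.37431627,  0.64375876, -0.66742939]]), 't': array([-483.07854889,  -13.67284562, 1344.66389244])}
top {'K': array([[434.73204936,   0.        , 325.357402  ],
       [  0.        , 434.73204936, 188.18689426],
       [  0.        ,   0.        ,   1.        ]]), 'R': array([[ 0.02132385, -0.99963901, -0.0163444 ],
       [-0.99710289, -0.02007015, -0.07336899],
       [ 0.07301447,  0.01786156, -0.99717092]]), 't': array([ 133.67632389,  485.94849589, 1313.92640362])}
```

View pics/scene0.png

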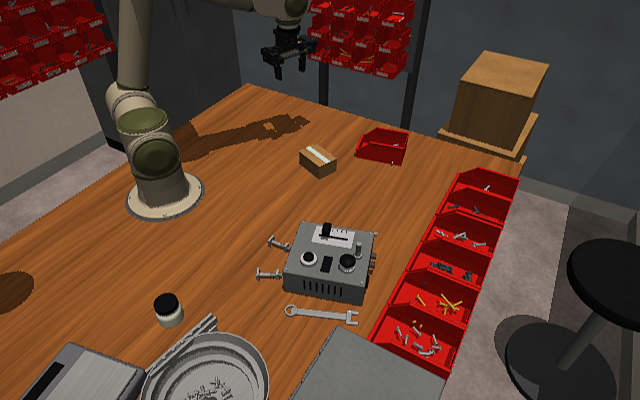

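View pics/top0.png

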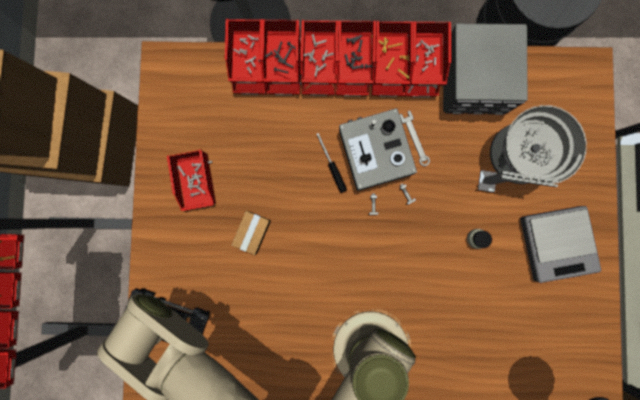

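```bash
python3 - <<'E'
import cv2
a=cv2.imread("pics/top0.png")[95:205,325:435]; cv2.imwrite("pics/topc.png",cv2.resize(a,(770,550)[:1]*1+(770,) if 0 else (600,600),interpolation=cv2.INTER_CUBIC))
a=cv2.imread("pics/scene0.png")[210:310,260:390]; cv2.imwrite("pics/scenec.png",cv2.resize(a,(780,600),interpolation=cv2.INTER_CUBIC))
E
```

```text
(no output)
```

View pics/topc.png

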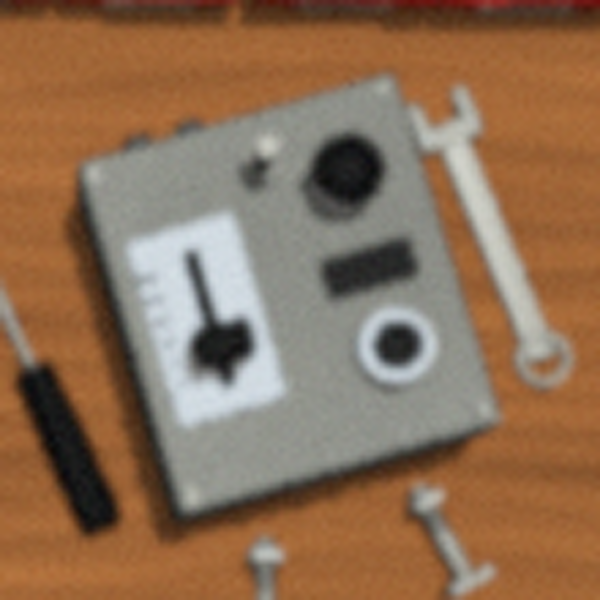

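View pics/scenec.png

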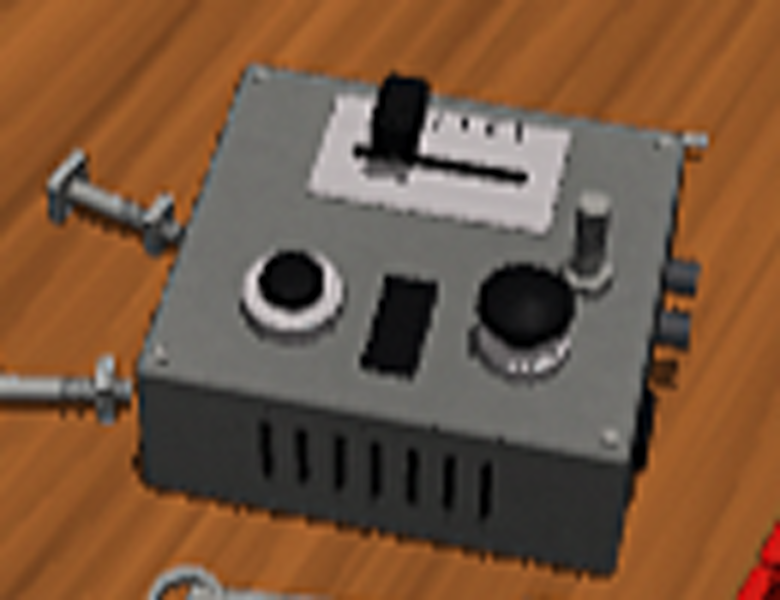

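```bash
cat > h.py <<'E'
import numpy as np, json
from scipy.optimize import least_squares
from rig import camera_params
P={n:camera_params(n) for n in("top","scene")}
def proj(n,X):
    p=P[n]; c=np.asarray(X)@p["R"].T+p["t"]; return (c@p["K"].T)[...,:2]/c[...,2:]
def un(n,uv,z):
    p=P[n]; d=p["R"].T@np.linalg.solve(p["K"],[uv[0],uv[1],1]); C=-p["R"].T@p["t"]; return C+d*(z-C[2])/d[2]
def crop(u,s,o): return (np.asarray(u,float)+.5)/s-.5+np.array(o)
def b2w(q,X):
    X=np.asarray(X,float); c,s=np.cos(q[2]),np.sin(q[2]); R=np.array([[c,-s,0],[s,c,0],[0,0,1]]); return X@R.T+[q[0],q[1],0]
def w2b(q,X):
    c,s=np.cos(q[2]),np.sin(q[2]); R=np.array([[c,-s,0],[s,c,0],[0,0,1]]); return (np.asarray(X)-[q[0],q[1],0])@R
E
python3 - <<'E'
from h import *
st=600/110
B=[(100,90,85),(100,-90,85),(-100,-90,85),(-100,90,85),(-45,-45,107)]
T=crop([(82,166),(393,75),(498,420),(182,517),(397,343)],st,(325,95))
S=crop([(688,136),(632,462),(143,376),(250,66),(292,279)],6,(260,210))
def f(w):
    def r(q):
        o=[]
        if 't' in w:o.append((proj("top",b2w(q,B))-T).ravel())
        if 's' in w:o.append((proj("scene",b2w(q,B))-S).ravel())
        return np.concatenate(o)
    return r
for w in("t","s","ts"):
    s=least_squares(f(w),[550,0,0.2]); print(w,s.x,np.degrees(s.x[2]),np.round(s.fun,2))
    q=s.x
    for n,uv in(("top",crop([225,343],st,(325,95))),("scene",crop([405,85],6,(260,210)))): print(n,w2b(q,un(n,uv,123)))
    print("keys",w2b(q,un("top",T[4],107)),w2b(q,un("scene",S[4],107)))
np.save("q.npy",q)
import cv2
for n in("top","scene"):
    im=cv2.imread(f"pics/{n}0.png")
    for v in(0,.012): print(v,n,(proj(n,b2w(q,[[-32+1e3*v+a,45+b,123] for a in(-10,10) for b in(-16,16)]))-(np.array([325,95]) if n=="top" else np.array([260,210])))*(st if n=="top" else 6))
E
```

```text
t [ 5.98244140e+02 -7.27842640e+00  3.03479339e-01] 17.388085320805025 [-1.34 -0.47  0.31 -0.78  1.04  0.8  -0.38  0.25  0.36  0.14]
top [-20.8270042   44.43177802 123.        ]
scene [-18.36198077  55.66104522 123.        ]
keys [-44.31454692 -44.14249591 107.        ] [-42.80938684 -46.05797662 107.        ]
s [ 6.01057442e+02 -5.91070892e+00  3.12361125e-01] 17.896974170576826 [ 0.46 -0.27  0.7   0.56 -1.22 -0.1  -0.63 -0.34  0.64 -0.26]
top [-23.52903081  44.17801518 123.        ]
scene [-20.96436996  55.38494595 123.        ]
keys [-47.80233451 -44.18415654 107.        ] [-46.31424646 -46.11293004 107.        ]
ts [ 5.99892053e+02 -6.46266335e+00  3.08267015e-01] 17.662398900835015 [-1.72 -0.84 -0.16 -1.42  0.87  0.04 -0.46 -0.22  0.13 -0.52  0.09 -0.17
 -0.04  0.63 -1.86 -0.3  -0.93 -0.45  0.05 -0.36]
top [-22.43178234  44.25366247 123.        ]
scene [-19.91302528  55.47099929 123.        ]
keys [-46.3431191  -44.20714602 107.        ] [-44.84714693 -46.12981097 107.        ]
0 top [[261.84551255 368.28433926]
 [202.79080163 385.72806457]
 [250.64648935 331.68116551]
 [191.66212157 349.09879526]]
0.012 top [[255.12282803 346.3117453 ]
 [196.1103431  363.73980422]
 [243.94014194 309.76196817]
 [184.99789969 327.1639767 ]]
0 scene [[337.91672244 118.04890379]
 [354.48309646  65.36918978]
 [384.72250908 125.73157893]
 [400.33173132  72.72949751]]
0.012 scene [[365.96598921 122.65289445]
 [381.95949133  69.78011112]
 [412.94321981 130.36371031]
 [427.97244835  77.1667983 ]]
```

```bash
cat > ov.py <<'E'
import cv2,sys
from h import *
def ov(src,n,q,v,out):
    x0,y0,w,h,s=(325,95,110,110,5) if n=="top" else (260,210,130,100,6)
    im=cv2.resize(cv2.imread(src)[y0:y0+h,x0:x0+w],None,fx=s,fy=s,interpolation=cv2.INTER_CUBIC)
    def L(X,c):
        p=(proj(n,b2w(q,X))-[x0,y0]+.5)*s-.5
        cv2.polylines(im,[np.round(p).astype(np.int32)],True,c,1)
    R=lambda cx,cy,a,b,z:[(cx-a,cy-b,z),(cx+a,cy-b,z),(cx+a,cy+b,z),(cx-a,cy+b,z)]
    C=lambda cx,cy,r,z:[(cx+r*np.cos(t),cy+r*np.sin(t),z) for t in np.linspace(0,6.28,40)]
    L(R(0,0,100,90,85),(0,255,0)); L(R(0,0,100,90,0),(0,120,0)); L(R(-32+v,45,10,16,123),(0,0,255));L(R(-32+v,45,10,16,101),(0,0,255))
    L(C(-45,-45,13,107),(255,255,0)); L(C(-45,-45,21,97),(255,255,0)); L(C(50,-45,20,115),(255,0,255))
    cv2.imwrite(out,im)
if __name__=="__main__":
    q=np.load("q.npy")
    for n in("top","scene"): ov(f"pics/{n}0.png",n,q,12,f"pics/ov_{n}0{sys.argv[1]}.png")
E
python3 ov.py a
```

```text
(no output)
```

View pics/ov_top0a.png

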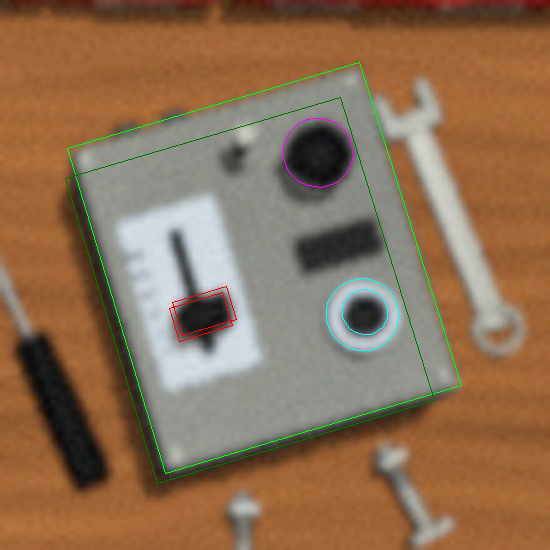

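View pics/ov_scene0a.png

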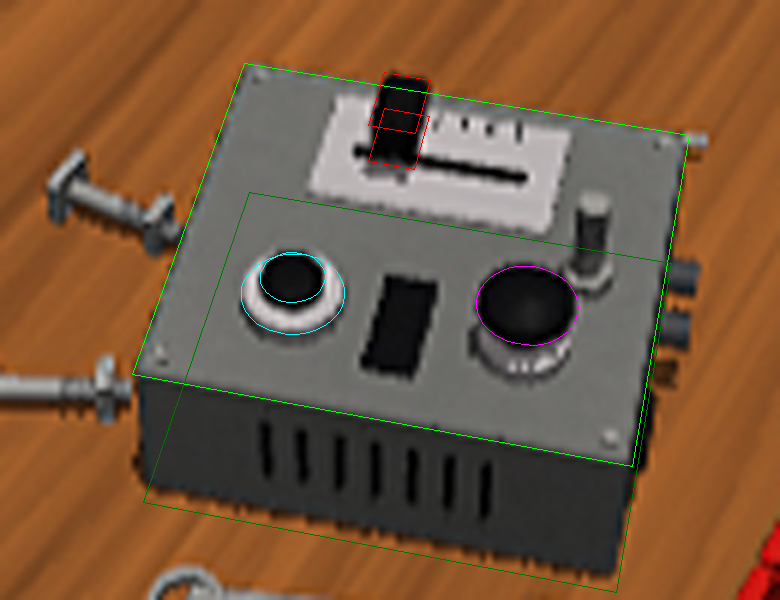

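```bash
cat > mv.py <<'E'
# python3 mv.py bx by z [yawoff]: delta in tool axes to reach box point (bx,by), TCP height z, tool y = box +x
import sys
from h import *
from rig import observe
from scipy.spatial.transform import Rotation as R
q=np.load("q.npy"); o=observe(); bx,by,z=map(float,sys.argv[1:4])
Rc=R.from_rotvec(o["orientation"]).as_matrix(); a=q[2]
Rt=np.array([[-np.sin(a),np.cos(a),0],[np.cos(a),np.sin(a),0],[0,0,-1]]).T
tp=b2w(q,[bx,by,z]); d=Rc.T@(tp-o["tool_pos"]); w=R.from_matrix(Rc.T@Rt).as_rotvec()
print("t",o["t"],"box",w2b(q,o["tool_pos"]).round(2),"F box",(w2b([0,0,q[2]],o["ft_force"])).round(2),"open",round(o["opening"],1))
print("d",d.round(2),"w",w.round(4),"|d|",np.linalg.norm(d).round(1))
E
python3 mv.py -62 45 180
```

```text
t 0.1 box [-266.45  616.52  246.23] F box [0.1  0.52 0.1 ] open 88.1
d [-497.11 -348.26   66.49] w [-1.100e-03  3.000e-04  9.548e-01] |d| 610.6
```

Call:
{"fn": "send_rows", "kwargs": {
  "deltas": [
    {"dx": -15, "dy": -10, "dz": 0, "wz": 0.03, "gripper": 0},
    {"dx": -40, "dy": -28, "dz": 0, "wz": 0.08, "gripper": 0},
    {"dx": -70, "dy": -49, "dz": 0, "wz": 0.14, "gripper": 0},
    {"dx": -100, "dy": -70, "dz": 0, "wz": 0.2, "gripper": 0},
    {"dx": -130, "dy": -91, "dz": 0, "wz": 0.26, "gripper": 0},
    {"dx": -160, "dy": -112, "dz": 0, "wz": 0.32, "gripper": 0},
    {"dx": -190, "dy": -133, "dz": 0, "wz": 0.38, "gripper": 0},
    {"dx": -220, "dy": -154, "dz": 0, "wz": 0.44, "gripper": 0},
    {"dx": -250, "dy": -175, "dz": 0, "wz": 0.5, "gripper": 0},
    {"dx": -275, "dy": -192, "dz": 0, "wz": 0.55, "gripper": 0}
  ],
  "force": 10
}}

```text
$.deltas[0]: bad value
```

```bash
python3 mv.py -62 45 180
```

```text
t 0.1 box [-266.45  616.52  246.23] F box [0.1  0.52 0.1 ] open 88.1
d [-497.11 -348.26   66.49] w [-1.100e-03  3.000e-04  9.548e-01] |d| 610.6
```

Call:
{"fn": "send_rows", "kwargs": {
  "deltas": [
    {"dx": -15, "dy": -10, "dz": 0, "wx": 0, "wy": 0, "wz": 0.03, "gripper": 0},
    {"dx": -40, "dy": -28, "dz": 0, "wx": 0, "wy": 0, "wz": 0.08, "gripper": 0},
    {"dx": -70, "dy": -49, "dz": 0, "wx": 0, "wy": 0, "wz": 0.14, "gripper": 0},
    {"dx": -100, "dy": -70, "dz": 0, "wx": 0, "wy": 0, "wz": 0.2, "gripper": 0},
    {"dx": -130, "dy": -91, "dz": 0, "wx": 0, "wy": 0, "wz": 0.26, "gripper": 0},
    {"dx": -160, "dy": -112, "dz": 0, "wx": 0, "wy": 0, "wz": 0.32, "gripper": 0},
    {"dx": -190, "dy": -133, "dz": 0, "wx": 0, "wy": 0, "wz": 0.38, "gripper": 0},
    {"dx": -220, "dy": -154, "dz": 0, "wx": 0, "wy": 0, "wz": 0.44, "gripper": 0},
    {"dx": -250, "dy": -175, "dz": 0, "wx": 0, "wy": 0, "wz": 0.5, "gripper": 0},
    {"dx": -275, "dy": -192, "dz": 0, "wx": 0, "wy": 0, "wz": 0.55, "gripper": 0}
  ],
  "force": 10
}}

```text
t: 0.93
tool_pos: [363.9, 232.0, 246.6]
orientation: [1.312, 2.855, -0.0]
ft_force: [0.2, 0.2, 0.1]
opening: 23.4
```

```bash
python3 mv.py -62 45 180
```

```text
t 0.9333 box [-152.5   298.85  246.64] F box [0.22 0.13 0.07] open 23.4
d [-269.03  -15.73   66.68] w [-2.000e-04  2.000e-04  4.009e-01] |d| 277.6
```

Call:
{"fn": "send_rows", "kwargs": {
  "deltas": [
    {"dx": -32, "dy": -2, "dz": 4, "wx": 0, "wy": 0, "wz": 0.05, "gripper": 0},
    {"dx": -66, "dy": -4, "dz": 10, "wx": 0, "wy": 0, "wz": 0.1, "gripper": 0},
    {"dx": -100, "dy": -6, "dz": 18, "wx": 0, "wy": 0, "wz": 0.15, "gripper": 0},
    {"dx": -134, "dy": -8, "dz": 26, "wx": 0, "wy": 0, "wz": 0.2, "gripper": 0},
    {"dx": -168, "dy": -10, "dz": 34, "wx": 0, "wy": 0, "wz": 0.25, "gripper": 0},
    {"dx": -200, "dy": -12, "dz": 43, "wx": 0, "wy": 0, "wz": 0.3, "gripper": 0},
    {"dx": -230, "dy": -14, "dz": 53, "wx": 0, "wy": 0, "wz": 0.35, "gripper": 0},
    {"dx": -252, "dy": -15, "dz": 60, "wx": 0, "wy": 0, "wz": 0.38, "gripper": 0},
    {"dx": -265, "dy": -16, "dz": 66, "wx": 0, "wy": 0, "wz": 0.4, "gripper": 0},
    {"dx": -269, "dy": -16, "dz": 67, "wx": 0, "wy": 0, "wz": 0.401, "gripper": 0}
  ]
}}

```text
t: 1.77
tool_pos: [527.0, 18.9, 178.3]
orientation: [-1.851, -2.536, 0.002]
ft_force: [-0.4, 0.7, -0.1]
opening: 0.4
```

```bash
python3 mv.py -62 45 113; python3 -c "
from rig import *;import cv2
a=read_camera('scene')[:,:,::-1];cv2.imwrite('pics/s1.png',cv2.resize(a[160:310,230:430],(800,600),interpolation=cv2.INTER_CUBIC))"
```

```text
t 1.7667 box [-61.73  46.25 178.35] F box [-0.21  0.82 -0.11] open 0.4
d [-1.31 -0.14 65.35] w [-0.0019 -0.0009  0.0015] |d| 65.4
```

View pics/s1.png

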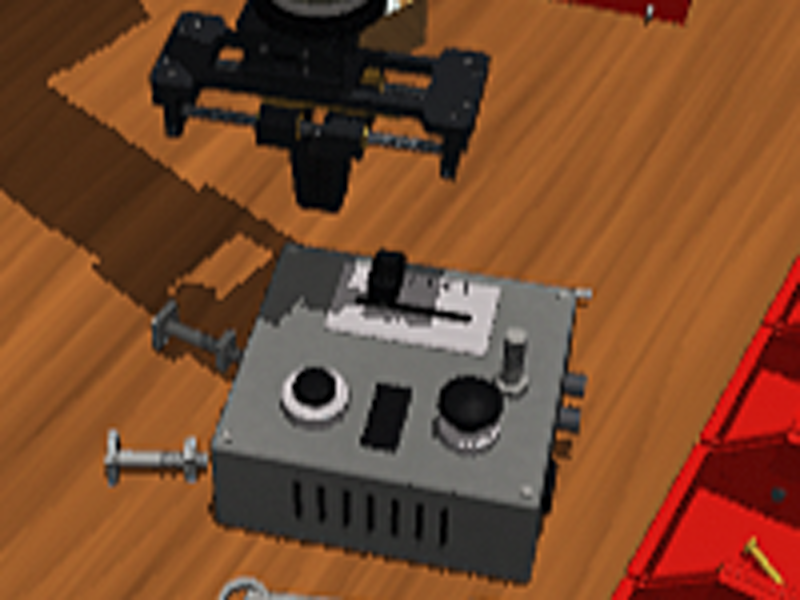

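Call:
{"fn": "send_rows", "kwargs": {
  "deltas": [
    {"dx": 0, "dy": 0, "dz": 12, "wx": 0, "wy": 0, "wz": 0, "gripper": 0},
    {"dx": -1, "dy": 0, "dz": 28, "wx": 0, "wy": 0, "wz": 0, "gripper": 0},
    {"dx": -1, "dy": 0, "dz": 44, "wx": 0, "wy": 0, "wz": 0, "gripper": 0},
    {"dx": -1, "dy": 0, "dz": 56, "wx": 0, "wy": 0, "wz": 0, "gripper": 0},
    {"dx": -1, "dy": 0, "dz": 64, "wx": 0, "wy": 0, "wz": 0, "gripper": 0},
    {"dx": -1, "dy": 0, "dz": 67, "wx": 0, "wy": 0, "wz": 0, "gripper": 0},
    {"dx": -1, "dy": 0, "dz": 67, "wx": 0, "wy": 0, "wz": 0, "gripper": 0}
  ]
}}

```text
t: 2.4
tool_pos: [526.9, 19.8, 112.8]
orientation: [-1.848, -2.54, 0.0]
ft_force: [0.3, 0.1, 0.8]
opening: 0.3
```

```bash
python3 mv.py -62 45 113; python3 -c "
from rig import *;import cv2
a=read_camera('scene')[:,:,::-1];cv2.imwrite('pics/s2.png',cv2.resize(a[160:310,230:430],(800,600),interpolation=cv2.INTER_CUBIC))"
```

```text
t 2.4 box [-61.62  47.2  112.78] F box [ 0.36 -0.02  0.81] open 0.3
d [-2.2  -0.39 -0.23] w [-0.0003 -0.0003  0.0048] |d| 2.2
```

View pics/s2.png

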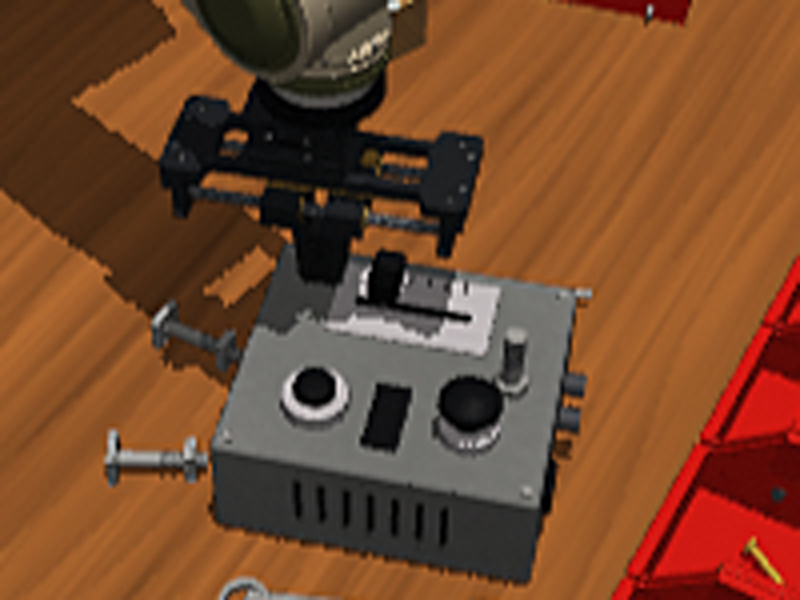

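Call:
{"fn": "send_rows", "kwargs": {
  "deltas": [
    {"dx": -1, "dy": 3, "dz": 0, "wx": 0, "wy": 0, "wz": 0, "gripper": 0},
    {"dx": -2, "dy": 6, "dz": 0, "wx": 0, "wy": 0, "wz": 0, "gripper": 0},
    {"dx": -2, "dy": 8, "dz": 0, "wx": 0, "wy": 0, "wz": 0, "gripper": 0},
    {"dx": -2, "dy": 10, "dz": 0, "wx": 0, "wy": 0, "wz": 0, "gripper": 0},
    {"dx": -2, "dy": 10, "dz": 0, "wx": 0, "wy": 0, "wz": 0, "gripper": 0}
  ]
}}

```text
t: 2.87
tool_pos: [537.7, 20.4, 112.9]
orientation: [1.849, 2.539, 0.0]
ft_force: [-0.4, 0.1, -0.6]
opening: 0.5
```

```bash
python3 mv.py -48 45 113
```

```text
t 2.8667 box [-51.13  44.46 112.85] F box [-0.31  0.25 -0.59] open 0.5
d [ 0.53  3.13 -0.15] w [0.0004 0.0002 0.0038] |d| 3.2
```

Call:
{"fn": "send_rows", "kwargs": {
  "deltas": [
    {"dx": 0, "dy": 1, "dz": 0, "wx": 0, "wy": 0, "wz": 0, "gripper": 0},
    {"dx": 0, "dy": 2, "dz": 0, "wx": 0, "wy": 0, "wz": 0, "gripper": 0},
    {"dx": 0, "dy": 2, "dz": 0, "wx": 0, "wy": 0, "wz": 0, "gripper": 0}
  ]
}}

```text
t: 3.12
tool_pos: [539.3, 21.0, 112.7]
orientation: [1.849, 2.54, 0.0]
ft_force: [0.7, 0.8, -0.6]
opening: 0.6
```

```bash
python3 mv.py -48 45 113
```

```text
t 3.1167 box [-49.44  44.51 112.73] F box [ 0.91  0.51 -0.56] open 0.6
d [ 0.48  1.44 -0.27] w [0.     0.     0.0038] |d| 1.5
```

Call:
{"fn": "send_rows", "kwargs": {
  "deltas": [
    {"dx": 0, "dy": 1, "dz": 0, "wx": 0, "wy": 0, "wz": 0, "gripper": 0},
    {"dx": 0, "dy": 1, "dz": 0, "wx": 0, "wy": 0, "wz": 0, "gripper": 0}
  ]
}}

```text
t: 3.28
tool_pos: [540.2, 21.3, 112.7]
orientation: [1.849, 2.54, 0.0]
ft_force: [-0.2, -0.8, 0.2]
opening: 0.5
```

Call:
{"fn": "send_rows", "kwargs": {
  "deltas": [
    {"dx": 0, "dy": 1, "dz": 0, "wx": 0, "wy": 0, "wz": 0, "gripper": 0},
    {"dx": 0, "dy": 1, "dz": 0, "wx": 0, "wy": 0, "wz": 0, "gripper": 0}
  ]
}}

```text
t: 3.45
tool_pos: [541.2, 21.6, 112.7]
orientation: [1.849, 2.54, 0.0]
ft_force: [0.2, 0.5, 0.2]
opening: 0.7
```

```bash
python3 mv.py -48 45 113; python3 -c "
from rig import *;import cv2
a=read_camera('scene')[:,:,::-1];cv2.imwrite('pics/s3.png',cv2.resize(a[210:310,260:390],(780,600),interpolation=cv2.INTER_CUBIC))"
```

```text
t 3.45 box [-47.46  44.51 112.73] F box [0.3  0.42 0.22] open 0.7
d [ 0.49 -0.54 -0.27] w [0.     0.     0.0037] |d| 0.8
```

View pics/s3.png

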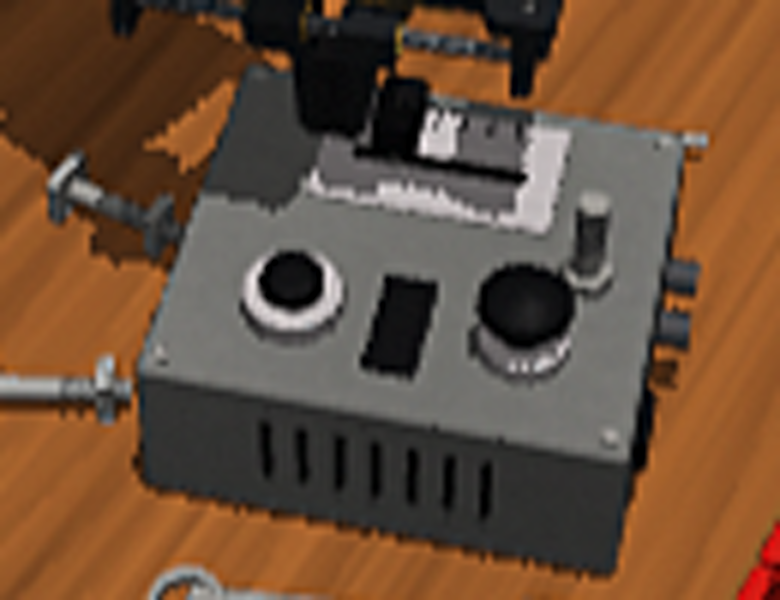

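Call:
{"fn": "send_rows", "kwargs": {
  "deltas": [
    {"dx": 0, "dy": 1, "dz": 0, "wx": 0, "wy": 0, "wz": 0, "gripper": 0},
    {"dx": 0, "dy": 2, "dz": 0, "wx": 0, "wy": 0, "wz": 0, "gripper": 0},
    {"dx": 0, "dy": 2, "dz": 0, "wx": 0, "wy": 0, "wz": 0, "gripper": 0}
  ]
}}

```text
t: 3.75
tool_pos: [543.0, 22.2, 112.7]
orientation: [-1.849, -2.54, 0.0]
ft_force: [0.1, -2.0, -0.2]
opening: 0.6
```

Call:
{"fn": "send_rows", "kwargs": {
  "deltas": [
    {"dx": 0, "dy": 1, "dz": 0, "wx": 0, "wy": 0, "wz": 0, "gripper": 0},
    {"dx": 0, "dy": 1, "dz": 0, "wx": 0, "wy": 0, "wz": 0, "gripper": 0}
  ]
}}

```text
t: 3.92
tool_pos: [543.7, 22.4, 112.7]
orientation: [-1.849, -2.539, 0.001]
ft_force: [-3.5, -0.7, 1.2]
opening: 0.3
```

```bash
python3 mv.py -48 45 113
```

```text
t 3.9167 box [-44.84  44.55 112.68] F box [-3.57  0.44  1.2 ] open 0.3
d [ 0.46 -3.16 -0.31] w [-0.0011 -0.0002  0.0038] |d| 3.2
```

Call:
{"fn": "send_rows", "kwargs": {
  "deltas": [
    {"dx": 0, "dy": 1, "dz": 0, "wx": 0, "wy": 0, "wz": 0, "gripper": 0},
    {"dx": 0, "dy": 1, "dz": 0, "wx": 0, "wy": 0, "wz": 0, "gripper": 0}
  ]
}}

```text
t: 4.08
tool_pos: [544.7, 22.7, 112.7]
orientation: [-1.849, -2.539, 0.001]
ft_force: [-2.8, -0.6, 1.1]
opening: 0.7
```

Call:
{"fn": "send_rows", "kwargs": {
  "deltas": [
    {"dx": 0, "dy": 1, "dz": 0, "wx": 0, "wy": 0, "wz": 0, "gripper": 0},
    {"dx": 0, "dy": 1, "dz": 0, "wx": 0, "wy": 0, "wz": 0, "gripper": 0}
  ]
}}

```text
t: 4.25
tool_pos: [546.0, 23.1, 112.7]
orientation: [1.849, 2.539, 0.0]
ft_force: [-1.5, -0.2, 1.4]
opening: 0.4
```

Call:
{"fn": "send_rows", "kwargs": {
  "deltas": [
    {"dx": 0, "dy": 1, "dz": 0, "wx": 0, "wy": 0, "wz": 0, "gripper": 0},
    {"dx": 0, "dy": 1, "dz": 0, "wx": 0, "wy": 0, "wz": 0, "gripper": 0}
  ]
}}

```text
t: 4.42
tool_pos: [547.1, 23.5, 112.7]
orientation: [1.849, 2.539, 0.001]
ft_force: [-1.2, -0.8, 0.2]
opening: 0.7
```

```bash
python3 mv.py -48 45 113
```

```text
t 4.4167 box [-41.25  44.54 112.72] F box [-1.4 -0.4  0.2] open 0.7
d [ 0.49 -6.74 -0.29] w [0.0006 0.0001 0.0037] |d| 6.8
```

Call:
{"fn": "send_rows", "kwargs": {
  "deltas": [
    {"dx": 0, "dy": 1, "dz": 0, "wx": 0, "wy": 0, "wz": 0, "gripper": 0},
    {"dx": 0, "dy": 1, "dz": 0, "wx": 0, "wy": 0, "wz": 0, "gripper": 0}
  ]
}}

```text
t: 4.58
tool_pos: [548.1, 23.8, 112.7]
orientation: [1.849, 2.539, 0.001]
ft_force: [-0.8, -1.1, -0.0]
opening: 0.2
```

```bash
python3 mv.py -48 45 113; python3 -c "
from rig import *;import cv2
a=read_camera('scene')[:,:,::-1];cv2.imwrite('pics/s4.png',cv2.resize(a[210:310,260:390],(780,600),interpolation=cv2.INTER_CUBIC))"
```

```text
t 4.5833 box [-40.22  44.54 112.74] F box [-1.14 -0.81 -0.02] open 0.2
d [ 0.49 -7.78 -0.27] w [0.0007 0.0001 0.0037] |d| 7.8
```

View pics/s4.png

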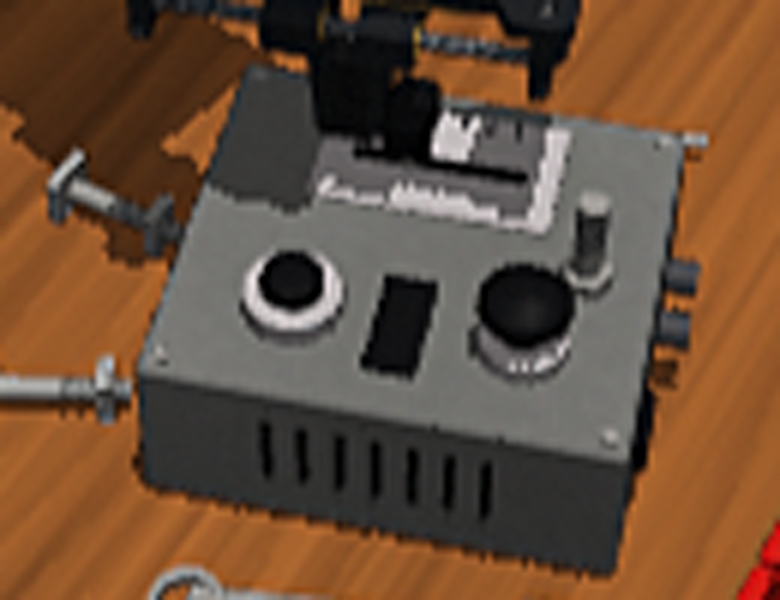

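Call:
{"fn": "send_rows", "kwargs": {
  "deltas": [
    {"dx": 0, "dy": 1, "dz": 0, "wx": 0, "wy": 0, "wz": 0, "gripper": 0},
    {"dx": 0, "dy": 1, "dz": 0, "wx": 0, "wy": 0, "wz": 0, "gripper": 0}
  ]
}}

```text
t: 4.8
tool_pos: [549.0, 24.1, 112.8]
orientation: [1.849, 2.539, 0.001]
ft_force: [0.7, -0.4, -0.2]
opening: 0.4
```

Call:
{"fn": "send_rows", "kwargs": {
  "deltas": [
    {"dx": 0, "dy": 1, "dz": 0, "wx": 0, "wy": 0, "wz": 0, "gripper": 0},
    {"dx": 0, "dy": 1, "dz": 0, "wx": 0, "wy": 0, "wz": 0, "gripper": 0},
    {"dx": 0, "dy": 1, "dz": 0, "wx": 0, "wy": 0, "wz": 0, "gripper": 0}
  ]
}}

```text
t: 5.05
tool_pos: [549.7, 24.4, 112.7]
orientation: [1.849, 2.54, 0.0]
ft_force: [0.3, 0.5, -0.3]
opening: 0.4
```

```bash
python3 mv.py -48 45 113; python3 -c "
from rig import *;import cv2
a=read_camera('scene')[:,:,::-1];cv2.imwrite('pics/s5.png',cv2.resize(a[210:310,260:390],(780,600),interpolation=cv2.INTER_CUBIC))"
```

```text
t 5.05 box [-38.44  44.61 112.74] F box [ 0.45  0.35 -0.33] open 0.4
d [ 0.43 -9.56 -0.26] w [0.0002 0.     0.0038] |d| 9.6
```

View pics/s5.png

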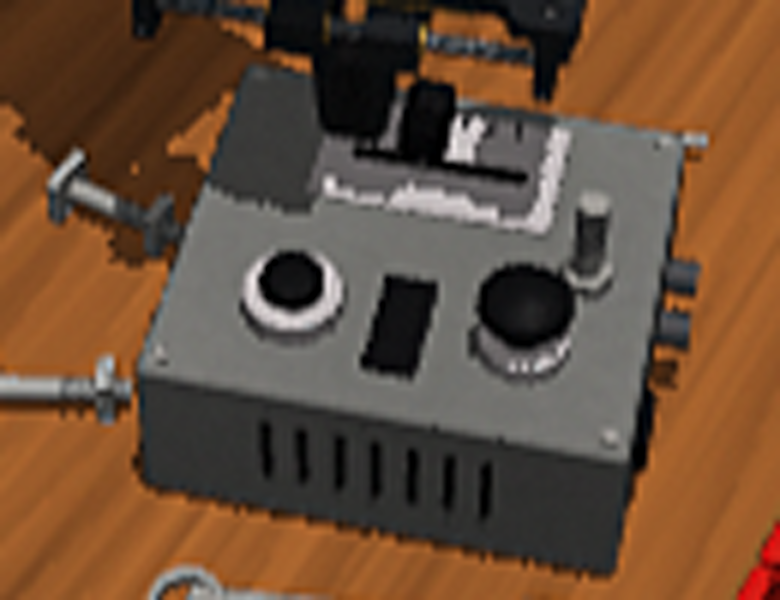

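The lever jumped to the second notch: its right edge moved from 428 to 455 px, about 12 mm, with a gap to the finger. Now the same again for the third.

Call:
{"fn": "send_rows", "kwargs": {
  "deltas": [
    {"dx": 0, "dy": 1.5, "dz": 0, "wx": 0, "wy": 0, "wz": 0, "gripper": 0},
    {"dx": 0, "dy": 3, "dz": 0, "wx": 0, "wy": 0, "wz": 0, "gripper": 0},
    {"dx": 0, "dy": 4, "dz": 0, "wx": 0, "wy": 0, "wz": 0, "gripper": 0},
    {"dx": 0, "dy": 4, "dz": 0, "wx": 0, "wy": 0, "wz": 0, "gripper": 0}
  ]
}}

```text
t: 5.43
tool_pos: [553.7, 25.6, 112.7]
orientation: [1.849, 2.54, 0.0]
ft_force: [-0.0, -0.1, -0.4]
opening: 0.6
```

Call:
{"fn": "send_rows", "kwargs": {
  "deltas": [
    {"dx": 0, "dy": 1, "dz": 0, "wx": 0, "wy": 0, "wz": 0, "gripper": 0},
    {"dx": 0, "dy": 1, "dz": 0, "wx": 0, "wy": 0, "wz": 0, "gripper": 0}
  ]
}}

```text
t: 5.6
tool_pos: [554.4, 25.9, 112.7]
orientation: [-1.849, -2.539, 0.0]
ft_force: [-0.6, -0.5, -1.3]
opening: 0.4
```

Call:
{"fn": "send_rows", "kwargs": {
  "deltas": [
    {"dx": 0, "dy": 1, "dz": 0, "wx": 0, "wy": 0, "wz": 0, "gripper": 0},
    {"dx": 0, "dy": 1, "dz": 0, "wx": 0, "wy": 0, "wz": 0, "gripper": 0}
  ]
}}

```text
t: 5.77
tool_pos: [555.0, 26.1, 112.6]
orientation: [-1.849, -2.539, 0.001]
ft_force: [-2.9, -1.2, 1.2]
opening: 0.4
```

```bash
python3 mv.py -48 45 113
```

```text
t 5.7667 box [-32.88  44.62 112.64] F box [-3.09 -0.23  1.24] open 0.4
d [  0.44 -15.12  -0.35] w [-0.0012 -0.0002  0.0038] |d| 15.1
```

Call:
{"fn": "send_rows", "kwargs": {
  "deltas": [
    {"dx": 0, "dy": 1, "dz": 0, "wx": 0, "wy": 0, "wz": 0, "gripper": 0},
    {"dx": 0, "dy": 1, "dz": 0, "wx": 0, "wy": 0, "wz": 0, "gripper": 0},
    {"dx": 0, "dy": 2, "dz": 0, "wx": 0, "wy": 0, "wz": 0, "gripper": 0},
    {"dx": 0, "dy": 2, "dz": 0, "wx": 0, "wy": 0, "wz": 0, "gripper": 0}
  ]
}}

```text
t: 6.1
tool_pos: [557.4, 26.8, 112.7]
orientation: [1.849, 2.539, 0.0]
ft_force: [-1.9, -0.6, -0.2]
opening: 0.7
```

Call:
{"fn": "send_rows", "kwargs": {
  "deltas": [
    {"dx": 0, "dy": 1, "dz": 0, "wx": 0, "wy": 0, "wz": 0, "gripper": 0},
    {"dx": 0, "dy": 1, "dz": 0, "wx": 0, "wy": 0, "wz": 0, "gripper": 0}
  ]
}}

```text
t: 6.27
tool_pos: [558.5, 27.2, 112.7]
orientation: [1.849, 2.539, 0.001]
ft_force: [-0.1, -0.4, 0.2]
opening: 0.7
```

Call:
{"fn": "send_rows", "kwargs": {
  "deltas": [
    {"dx": 0, "dy": 1, "dz": 0, "wx": 0, "wy": 0, "wz": 0, "gripper": 0},
    {"dx": 0, "dy": 1, "dz": 0, "wx": 0, "wy": 0, "wz": 0, "gripper": 0}
  ]
}}

```text
t: 6.43
tool_pos: [559.5, 27.4, 112.7]
orientation: [1.849, 2.539, 0.001]
ft_force: [-1.0, 0.0, 0.8]
opening: 0.1
```

```bash
python3 mv.py -48 45 113
```

```text
t 6.4333 box [-28.22  44.57 112.74] F box [-0.98  0.32  0.81] open 0.1
d [  0.51 -19.78  -0.28] w [0.0007 0.0001 0.0037] |d| 19.8
```

Call:
{"fn": "send_rows", "kwargs": {
  "deltas": [
    {"dx": 0, "dy": 1, "dz": 0, "wx": 0, "wy": 0, "wz": 0, "gripper": 0},
    {"dx": 0, "dy": 1, "dz": 0, "wx": 0, "wy": 0, "wz": 0, "gripper": 0},
    {"dx": 0, "dy": 1, "dz": 0, "wx": 0, "wy": 0, "wz": 0, "gripper": 0}
  ]
}}

```text
t: 6.68
tool_pos: [560.4, 27.7, 112.8]
orientation: [1.849, 2.539, 0.001]
ft_force: [-0.3, -0.1, 0.7]
opening: 0.9
```

```bash
python3 mv.py -48 45 113; python3 -c "
from rig import *;import cv2
a=read_camera('scene')[:,:,::-1];cv2.imwrite('pics/s6.png',cv2.resize(a[210:310,260:390],(780,600),interpolation=cv2.INTER_CUBIC))"
```

```text
t 6.6833 box [-27.28  44.59 112.83] F box [-0.29  0.01  0.67] open 0.9
d [  0.49 -20.72  -0.18] w [0.0007 0.0002 0.0038] |d| 20.7
```

View pics/s6.png

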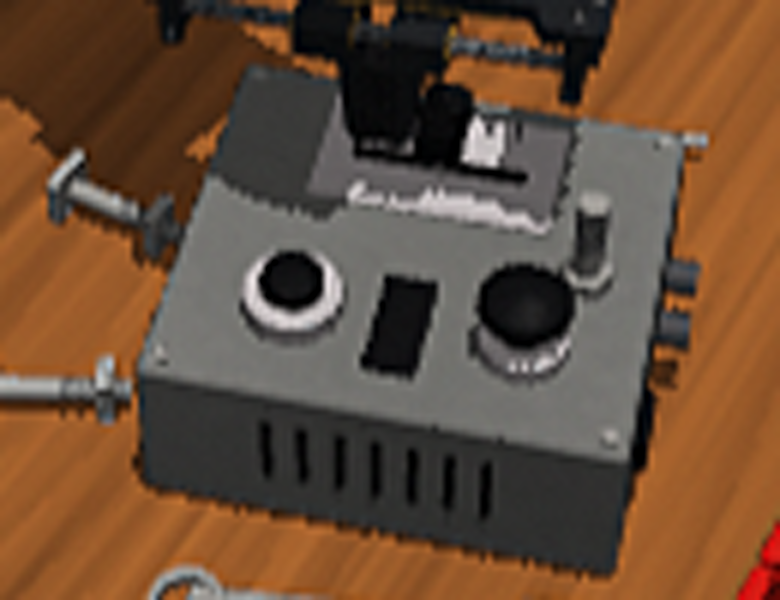

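Call:
{"fn": "send_rows", "kwargs": {
  "deltas": [
    {"dx": 0, "dy": 0.3, "dz": 0, "wx": 0, "wy": 0, "wz": 0, "gripper": 0},
    {"dx": 0, "dy": 0.3, "dz": 0, "wx": 0, "wy": 0, "wz": 0, "gripper": 0},
    {"dx": 0, "dy": 0.3, "dz": 0, "wx": 0, "wy": 0, "wz": 0, "gripper": 0}
  ]
}}

```text
t: 6.98
tool_pos: [560.5, 27.8, 112.8]
orientation: [1.849, 2.539, 0.0]
ft_force: [0.0, -0.7, 0.4]
opening: 0.4
```

```bash
python3 mv.py -48 45 113; python3 -c "
from rig import *;import cv2
a=read_camera('scene')[:,:,::-1];cv2.imwrite('pics/s7.png',cv2.resize(a[210:310,260:390],(780,600),interpolation=cv2.INTER_CUBIC))"
```

```text
t 6.9833 box [-27.19  44.6  112.75] F box [-0.19 -0.65  0.44] open 0.4
d [  0.48 -20.81  -0.25] w [0.0002 0.0001 0.0037] |d| 20.8
```

View pics/s7.png

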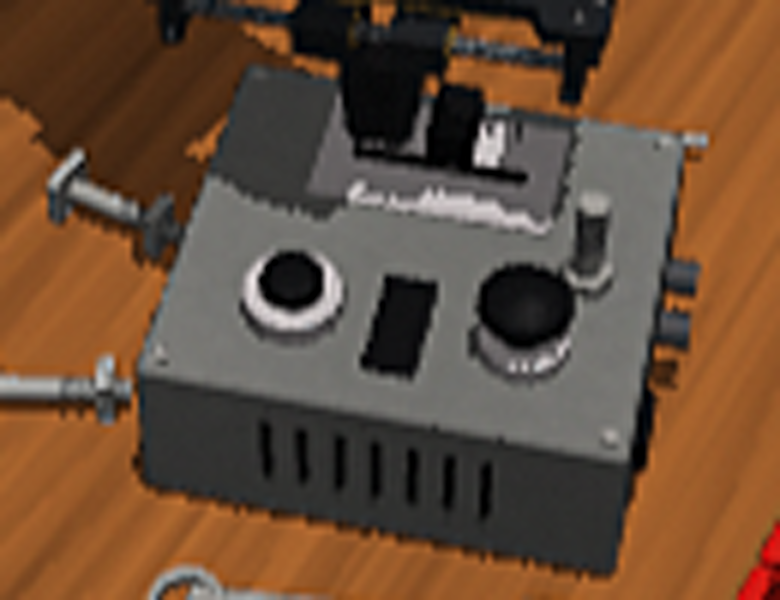

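Call:
{"fn": "send_rows", "kwargs": {
  "deltas": [
    {"dx": 0, "dy": -3, "dz": 0, "wx": 0, "wy": 0, "wz": 0, "gripper": 0},
    {"dx": 0, "dy": -9, "dz": 0, "wx": 0, "wy": 0, "wz": 0, "gripper": 0},
    {"dx": 0, "dy": -16, "dz": -4, "wx": 0, "wy": 0, "wz": 0, "gripper": 0},
    {"dx": 0, "dy": -20, "dz": -14, "wx": 0, "wy": 0, "wz": 0, "gripper": 0},
    {"dx": 0, "dy": -20, "dz": -30, "wx": 0, "wy": 0, "wz": 0, "gripper": 0},
    {"dx": 0, "dy": -20, "dz": -46, "wx": 0, "wy": 0, "wz": 0, "gripper": 0},
    {"dx": 0, "dy": -20, "dz": -58, "wx": 0, "wy": 0, "wz": 0, "gripper": 0},
    {"dx": 0, "dy": -20, "dz": -64, "wx": 0, "wy": 0, "wz": 0, "gripper": 0},
    {"dx": 0, "dy": -20, "dz": -65, "wx": 0, "wy": 0, "wz": 0, "gripper": 0}
  ]
}}

```text
t: 7.78
tool_pos: [541.6, 21.5, 179.4]
orientation: [1.848, 2.538, 0.002]
ft_force: [-1.1, -0.4, -0.1]
opening: 0.8
```

```bash
python3 - <<'E'
from rig import *;import cv2
from ov import *
cv2.imwrite('pics/scene8.png',read_camera('scene')[:,:,::-1]); ov('pics/scene8.png','scene',np.load('q.npy'),36,'pics/ov8.png')
E
python3 mv.py -45 -45 140
```

```text
t 7.8333 box [-47.3   44.44 178.54] F box [ 0.4   0.2  -0.38] open 0.7
d [-89.42   1.93  38.6 ] w [0.0012 0.0006 0.0036] |d| 97.4
```

View pics/ov8.png

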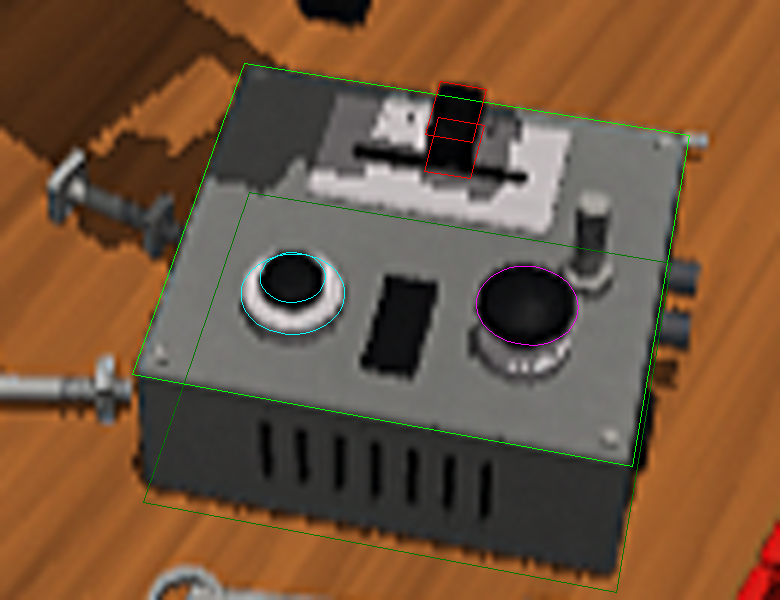

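Call:
{"fn": "send_rows", "kwargs": {
  "deltas": [
    {"dx": -10, "dy": 0, "dz": 0, "wx": 0, "wy": 0, "wz": 0.08, "gripper": 0},
    {"dx": -28, "dy": 1, "dz": 0, "wx": 0, "wy": 0, "wz": 0.18, "gripper": 0},
    {"dx": -48, "dy": 1, "dz": 3, "wx": 0, "wy": 0, "wz": 0.28, "gripper": 0},
    {"dx": -66, "dy": 2, "dz": 10, "wx": 0, "wy": 0, "wz": 0.38, "gripper": 0},
    {"dx": -80, "dy": 2, "dz": 18, "wx": 0, "wy": 0, "wz": 0.48, "gripper": 0},
    {"dx": -87, "dy": 2, "dz": 28, "wx": 0, "wy": 0, "wz": 0.56, "gripper": 0},
    {"dx": -89.5, "dy": 2, "dz": 35, "wx": 0, "wy": 0, "wz": 0.6, "gripper": 0},
    {"dx": -89.5, "dy": 2, "dz": 38, "wx": 0, "wy": 0, "wz": 0.6, "gripper": 0},
    {"dx": -89.5, "dy": 2, "dz": 38, "wx": 0, "wy": 0, "wz": 0.6, "gripper": 0}
  ]
}}

```text
t: 8.58
tool_pos: [570.1, -62.7, 138.5]
orientation: [-2.514, -1.88, 0.002]
ft_force: [-0.1, -0.7, 1.1]
opening: 0.7
```

```bash
python3 mv.py -45 -45 115; python3 -c "
from rig import *;import cv2
print(observe()['joint_positions'].round(2))
a=read_camera('scene')[:,:,::-1];cv2.imwrite('pics/s9.png',cv2.resize(a[190:310,250:410],(800,600),interpolation=cv2.INTER_CUBIC))"
```

```text
t 8.5833 box [-45.47 -44.57 138.5 ] F box [-0.28 -0.6   1.06] open 0.7
d [-0.09  0.69 23.5 ] w [-0.0024 -0.0009 -0.595 ] |d| 23.5
[-0.31  0.52  1.49  0.    1.14 -0.03]
```

View pics/s9.png

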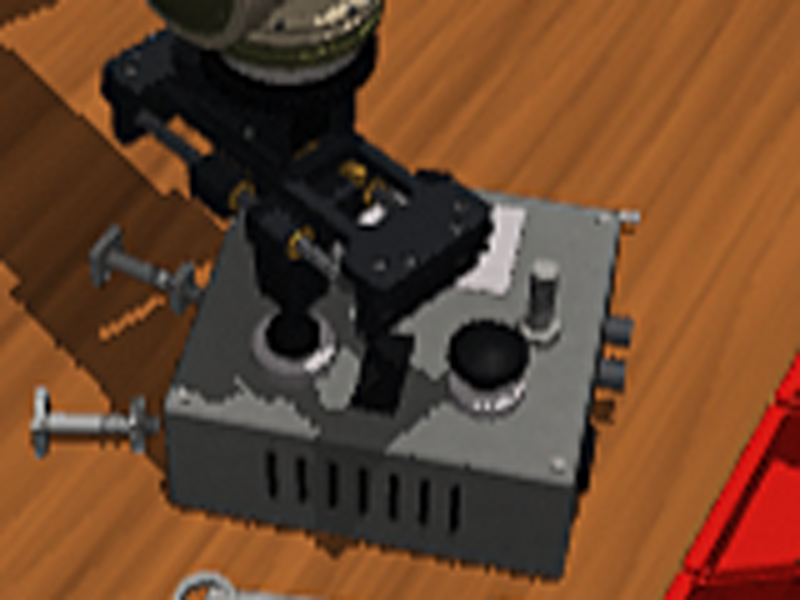

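Call:
{"fn": "send_rows", "kwargs": {
  "deltas": [
    {"dx": 0, "dy": 0, "dz": 6, "wx": 0, "wy": 0, "wz": 0, "gripper": 0},
    {"dx": 0, "dy": 0, "dz": 13, "wx": 0, "wy": 0, "wz": 0, "gripper": 0},
    {"dx": 0, "dy": 0, "dz": 18, "wx": 0, "wy": 0, "wz": 0, "gripper": 0},
    {"dx": 0, "dy": 0, "dz": 21, "wx": 0, "wy": 0, "wz": 0, "gripper": 0},
    {"dx": 0, "dy": 0, "dz": 21, "wx": 0, "wy": 0, "wz": 0, "gripper": 0}
  ]
}}

```text
t: 9.05
tool_pos: [570.4, -62.7, 117.9]
orientation: [-2.516, -1.879, 0.001]
ft_force: [-0.1, 0.2, 0.1]
opening: 0.4
```

Call:
{"fn": "send_rows", "kwargs": {
  "deltas": [
    {"dx": 0, "dy": 0, "dz": 1, "wx": 0, "wy": 0, "wz": 0, "gripper": 0},
    {"dx": 0, "dy": 0, "dz": 2, "wx": 0, "wy": 0, "wz": 0, "gripper": 0},
    {"dx": 0, "dy": 0, "dz": 2, "wx": 0, "wy": 0, "wz": 0, "gripper": 0}
  ]
}}

```text
t: 9.3
tool_pos: [570.8, -62.9, 116.7]
orientation: [2.517, 1.88, 0.0]
ft_force: [0.2, 0.5, 0.3]
opening: 0.4
```

Call:
{"fn": "send_rows", "kwargs": {
  "deltas": [
    {"dx": 0, "dy": 0, "dz": 1, "wx": 0, "wy": 0, "wz": 0, "gripper": 0},
    {"dx": 0, "dy": 0, "dz": 2, "wx": 0, "wy": 0, "wz": 0, "gripper": 0},
    {"dx": 0, "dy": 0, "dz": 2, "wx": 0, "wy": 0, "wz": 0, "gripper": 0}
  ]
}}

```text
t: 9.55
tool_pos: [570.9, -63.0, 114.8]
orientation: [2.517, 1.879, 0.001]
ft_force: [0.2, 0.5, 1.0]
opening: 0.6
```

Call:
{"fn": "send_rows", "kwargs": {
  "deltas": [
    {"dx": 0, "dy": 0, "dz": 1, "wx": 0, "wy": 0, "wz": 0, "gripper": 0},
    {"dx": 0, "dy": 0, "dz": 2, "wx": 0, "wy": 0, "wz": 0, "gripper": 0},
    {"dx": 0, "dy": 0, "dz": 2, "wx": 0, "wy": 0, "wz": 0, "gripper": 0}
  ]
}}

```text
t: 9.8
tool_pos: [570.9, -63.0, 112.8]
orientation: [2.517, 1.879, 0.0]
ft_force: [-0.3, 0.2, 3.6]
opening: 0.6
```

Call:
{"fn": "send_rows", "kwargs": {
  "deltas": [
    {"dx": 0, "dy": 0, "dz": 1, "wx": 0, "wy": 0, "wz": 0, "gripper": 0},
    {"dx": 0, "dy": 0, "dz": 2, "wx": 0, "wy": 0, "wz": 0, "gripper": 0},
    {"dx": 0, "dy": 0, "dz": 2, "wx": 0, "wy": 0, "wz": 0, "gripper": 0}
  ]
}}

```text
t: 10.05
tool_pos: [570.9, -63.0, 110.8]
orientation: [2.517, 1.879, 0.0]
ft_force: [-0.4, 0.3, 4.9]
opening: 0.4
```

Call:
{"fn": "send_rows", "kwargs": {
  "deltas": [
    {"dx": 0, "dy": 0, "dz": 1, "wx": 0, "wy": 0, "wz": 0, "gripper": 0},
    {"dx": 0, "dy": 0, "dz": 1, "wx": 0, "wy": 0, "wz": 0, "gripper": 0}
  ]
}}

```text
t: 10.22
tool_pos: [570.9, -63.0, 109.8]
orientation: [2.517, 1.879, 0.0]
ft_force: [0.6, 0.2, 4.5]
opening: 0.5
```

Call:
{"fn": "send_rows", "kwargs": {
  "deltas": [
    {"dx": 0, "dy": 0, "dz": 1, "wx": 0, "wy": 0, "wz": 0, "gripper": 0},
    {"dx": 0, "dy": 0, "dz": 1, "wx": 0, "wy": 0, "wz": 0, "gripper": 0}
  ]
}}

```text
t: 10.38
tool_pos: [570.9, -63.0, 109.4]
orientation: [2.517, 1.879, 0.0]
ft_force: [-1.5, 0.7, 8.9]
opening: 0.7
```

Call:
{"fn": "send_rows", "kwargs": {
  "deltas": [
    {"dx": 0, "dy": 0, "dz": 0.5, "wx": 0, "wy": 0, "wz": 0, "gripper": 0},
    {"dx": 0, "dy": 0, "dz": 0.5, "wx": 0, "wy": 0, "wz": 0, "gripper": 0}
  ]
}}

```text
t: 10.55
tool_pos: [570.9, -63.0, 109.3]
orientation: [2.516, 1.879, 0.001]
ft_force: [-3.8, 1.3, 11.9]
opening: 0.7
```

Bottomed: the force rises to 12 N with hardly any more travel, about 6 mm below where contact began. Now release and lift clear.

Call:
{"fn": "send_rows", "kwargs": {
  "deltas": [
    {"dx": 0, "dy": 0, "dz": -2, "wx": 0, "wy": 0, "wz": 0, "gripper": 0},
    {"dx": 0, "dy": 0, "dz": -6, "wx": 0, "wy": 0, "wz": 0, "gripper": 0},
    {"dx": 0, "dy": 0, "dz": -14, "wx": 0, "wy": 0, "wz": 0, "gripper": 0},
    {"dx": 0, "dy": 0, "dz": -28, "wx": 0, "wy": 0, "wz": 0, "gripper": 0},
    {"dx": 0, "dy": 0, "dz": -45, "wx": 0, "wy": 0, "wz": 0, "gripper": 0},
    {"dx": 0, "dy": 0, "dz": -65, "wx": 0, "wy": 0, "wz": 0, "gripper": 0},
    {"dx": 0, "dy": 0, "dz": -85, "wx": 0, "wy": 0, "wz": 0, "gripper": 0},
    {"dx": 0, "dy": 0, "dz": -100, "wx": 0, "wy": 0, "wz": 0, "gripper": 0},
    {"dx": 0, "dy": 0, "dz": -110, "wx": 0, "wy": 0, "wz": 0, "gripper": 0},
    {"dx": 0, "dy": 0, "dz": -112, "wx": 0, "wy": 0, "wz": 0, "gripper": 0}
  ]
}}

```text
t: 11.38
tool_pos: [571.0, -63.0, 221.8]
orientation: [2.516, 1.879, 0.002]
ft_force: [-0.2, -0.2, -0.4]
opening: 0.4
```

Call:
{"fn": "send_rows", "kwargs": {
  "deltas": [
    {"dx": 0, "dy": -15, "dz": 0, "wx": 0, "wy": 0, "wz": 0, "gripper": 0},
    {"dx": 0, "dy": -40, "dz": 0, "wx": 0, "wy": 0, "wz": 0, "gripper": 0},
    {"dx": 0, "dy": -70, "dz": 0, "wx": 0, "wy": 0, "wz": 0, "gripper": 0},
    {"dx": 0, "dy": -95, "dz": 0, "wx": 0, "wy": 0, "wz": 0, "gripper": 0},
    {"dx": 0, "dy": -110, "dz": 0, "wx": 0, "wy": 0, "wz": 0, "gripper": 0},
    {"dx": 0, "dy": -115, "dz": 0, "wx": 0, "wy": 0, "wz": 0, "gripper": 0},
    {"dx": 0, "dy": -115, "dz": 0, "wx": 0, "wy": 0, "wz": 0, "gripper": 0}
  ]
}}

```text
t: 11.97
tool_pos: [459.9, -30.0, 219.9]
orientation: [-2.517, -1.879, 0.001]
ft_force: [0.1, -1.1, 0.7]
opening: 1.0
```

```bash
python3 - <<'E'
from rig import *;import cv2
from ov import *
cv2.imwrite('pics/scene10.png',read_camera('scene')[:,:,::-1]); ov('pics/scene10.png','scene',np.load('q.npy'),36,'pics/ov10.png')
cv2.imwrite('pics/top10.png',read_camera('top')[:,:,::-1]); print(observe()['ft_force'],observe()['t'])
E
```

```text
[-0.19460877 -0.41440242  0.26110118] 12.0667
```

View pics/ov10.png

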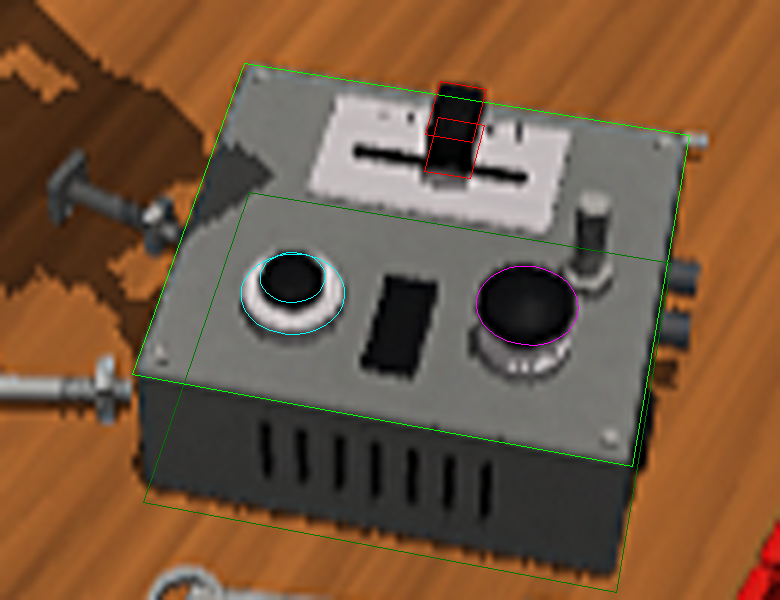

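View pics/top10.png

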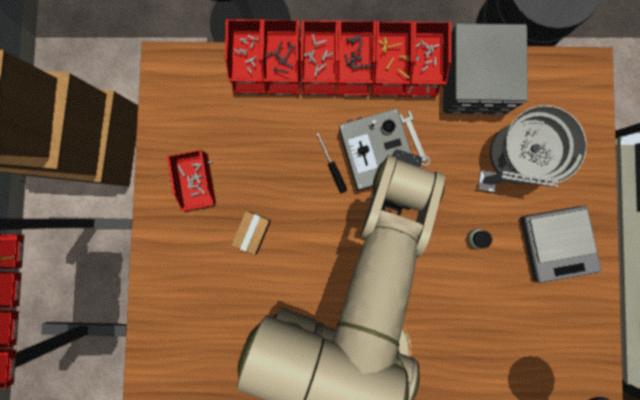

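The scene picture shows the lever on the third-notch outline (grip at about 455,130 in the crop). The start cap is back up at (292,279) and the bolt is still standing at (592,240). In the top picture the visible loose things have not moved, and the arm is clear of everything.

```bash
python3 -c "
from rig import *
print(job_done())"
```

```text
the job is handed in; nothing more can be done
None
```

The lever is in the third notch, and the start key was pressed fully down once and came back up. I handed the job in at about 12 s.

- **Lever:** It began in the first notch. I pushed it two clicks with the closed fingertips in about 1 mm steps, with at most about 3.5 N measured. The last picture shows the grip on the outline for 36 mm, the third notch. The finger stopped several millimetres short of where it could have pushed the lever further.
- **Start key:** I pressed it only after the lever was set. It bottomed after about 6 mm, where the force rose to 12 N with almost no more travel. The last picture shows the cap back up.
- **Stop key and loose items:** I did not touch the mushroom stop, and the sample bolt is still standing. The loose things visible in the last pictures are where they were. In the top view the arm hid the two T-bolts; the scene picture shows them in place.
- **Disagreements:** The fit of the box from the pictures was up to about 2 pixels off at the corners. Its bottom edge in the scene picture was a few millimetres off. The grip, both keys and the finger contact all matched their expected positions. The first move call was refused because rows need every field, and nothing moved.

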